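# Unpile the glueing weights into their trays

## Task

The glue has set: take the two piles of pressing weights apart from the top, one piece at a time, and lay each piece flat inside the shallow tray of its own shape and size - the square block in the square tray, the round metal block in the large round tray, the hexagonal block in the hexagonal tray, the little paint tin upright in the small round tray. Leave the black wagon body and the folded abrasive paper where they are.

Things in the scene. Friction and masses are not known exactly. Their poses are not given: they have to be found in the camera images.
- square_block: Bare aluminium square block, 52 x 52 mm, 30 mm high, about 0.2 kg. Origin at the centre of the underside, z up, x and y square to the sides. At the start it is the lower piece of one of the two piles (either one), on a fixed 78 x 78 x 4 mm plywood board, with one smaller piece on it.
- round_block: Bare aluminium round block, 52 mm diameter, 30 mm high, about 0.17 kg. Origin at the centre of the underside, z up. At the start it is the lower piece of one of the two piles (either one), on a fixed 78 x 78 x 4 mm plywood board, with one smaller piece on it.
- hex_block: Bare aluminium hexagonal block, 34 mm across flats, 39 mm across corners, 34 mm high, about 0.09 kg. Origin at the centre of the underside, z up; x points to a corner, y is square to a flat. At the start it lies on top of one of the two piles (either one), roughly in the middle of a 30 mm high block, so its underside is 34 mm above the table.
- paint_tin: Small round lidded paint tin with a pale label, 34 mm diameter, 36 mm high, about 0.03 kg. Origin at the centre of the underside, z up. At the start it lies on top of one of the two piles (either one), roughly in the middle of a 30 mm high block, so its underside is 34 mm above the table.
- tray_square: Shallow grey square tray, 74 x 74 mm outside, 68 x 68 mm inside, x and y square to its sides. Fixed to the table, 9 mm high overall; floor 3 mm thick, so its upper face is 3 mm above the origin; rim 3 mm thick standing 6 mm above the floor. Origin at the centre of the underside, z up.
- tray_big_round: Shallow grey round tray, the larger one: 74 mm outside, 68 mm inside diameter. Fixed to the table, 9 mm high overall; floor 3 mm thick, so its upper face is 3 mm above the origin; rim 3 mm thick standing 6 mm above the floor. Origin at the centre of the underside, z up.
- tray_hex: Shallow grey hexagonal tray, 58 mm across flats outside, 52 mm inside; x points to a corner, y is square to a side. Fixed to the table, 9 mm high overall; floor 3 mm thick, so its upper face is 3 mm above the origin; rim 3 mm thick standing 6 mm above the floor. Origin at the centre of the underside, z up.
- tray_small_round: Shallow grey round tray, the smaller one: 58 mm outside, 52 mm inside diameter. Fixed to the table, 9 mm high overall; floor 3 mm thick, so its upper face is 3 mm above the origin; rim 3 mm thick standing 6 mm above the floor. Origin at the centre of the underside, z up.
- wagon_body: Loose black moulded wagon body, 50 mm long (own y), 26 mm wide, 23 mm high, lying among the piles and trays; to be left alone. Origin at the centre of the underside.
- abrasive_fold: Loose folded piece of dark abrasive paper, 40 mm long (own y), 30 mm wide, 25 mm high, lying among the piles and trays; to be left alone. Origin at the centre of the underside.
Things that resemble listed ones, but are neither listed nor needed, are in the scene too. What is shaped like the tray_big_round but yellow is not meant.

How it is judged (in metres and radians):
At the end, for the whole second after the job is handed in: Each of the four pieces lies flat on the floor of its own tray (centre within 12 mm of the tray's centre, underside within 3 mm of the tray floor, tilted less than 0.08 rad), released and at rest (horizontal distance between square_block and tray_square below 0.012 m and z of square_block in the frame of tray_square between 0 and 0.006 m and angle between each of square_block, round_block, hex_block, paint_tin's own z axis and vertical below 0.08 rad and linear speed of each of square_block, round_block, hex_block, paint_tin below 0.01 m/s and angular speed of each of square_block, round_block, hex_block, paint_tin below 0.1 rad/s and horizontal distance between round_block and tray_big_round below 0.012 m and z of round_block in the frame of tray_big_round between 0 and 0.006 m and horizontal distance between hex_block and tray_hex below 0.012 m and z of hex_block in the frame of tray_hex between 0 and 0.006 m and horizontal distance between paint_tin and tray_small_round below 0.012 m and z of paint_tin in the frame of tray_small_round between 0 and 0.006 m); the robot touches nothing.
It fails at once if the lower square block is shifted by more than 20 mm with another piece still on it (distance of square_block from where it was at the start of the episode above 0.02 m and (contact force between square_block and hex_block above 0.05 N or contact force between square_block and paint_tin above 0.05 N)).
It fails at once if the lower round block is shifted by more than 20 mm with another piece still on it (distance of round_block from where it was at the start of the episode above 0.02 m and (contact force between round_block and hex_block above 0.05 N or contact force between round_block and paint_tin above 0.05 N)).
It fails at once if the wagon body is moved by more than 20 mm (distance of wagon_body from where it was at the start of the episode above 0.02 m).
It fails at once if the folded abrasive is moved by more than 20 mm (distance of abrasive_fold from where it was at the start of the episode above 0.02 m).
It also fails if it takes over 96 s, if anything falls off the work surface, if the arm or the gripper's body presses on something with over 40 N, if the wrist force passes 120 N, or if a joint passes its speed limit or range.

## Robot

A 6-joint arm with a two-finger parallel gripper is mounted at the origin on a cart in front of the work surface, level with it; the furniture and walls round the work are solid. World frame = base frame: x ahead of the robot, y to its left, z up, the work surface at z = 0. Lengths are in mm, angles in rad, forces in N, time in s.
With the tool pointing down it reaches from about 425 to 1125 mm from the base axis. Payload 14.9 kg.
Tool frame: the origin (TCP) lies at the very end of the fingers, on their centre line; the grasp point (between the pads) lies 19 mm behind it; z points along the fingers, y is the line along which they close (so a half turn about z gives the same grasp; the last joint's range is limited). The gripper opens to 91 mm and grips with 3 to 60 N. Pads are 32 mm wide; open, the fingers measure 118 mm over their backs; the gripper's body (76 mm by 178 mm) begins 60 mm behind the grasp point.
Start: joints at [-1.35, 0.379, 1.734, -0, 1.028, -0.033], TCP at [175.754, -677.59, 213.932] pointing down, gripper open.
Joint ranges: [-2.77, 2.77], [-0.74, 2.19], [0, 2.66], [-1.06, 4.2], [0.31, 2.87], [-3.08, 3.08]. Speed limits (rad/s): [1.89, 1.89, 2.39, 3.14, 3.14, 3.14].

## Interface

Orientations are given as [roll, pitch, yaw] about the fixed x, y, z axes, in that order (R = Rz(yaw) Ry(pitch) Rx(roll)).
In Python, from workcell import robot gives the robot as it stands.
- The arm moves only by the shell command python3 -m handwheel 'ROWS' [OPENING]. ROWS is JSON, a list of rows, each an object of numbers: "tx", "ty", "tz": the shift along the tool's x, y, z in m; "yaw": the turn about the tool's z in degrees. A call has 1 to 20 rows; each row is the pose to reach, as a shift and turn from the pose commanded when the call began, along the tool's axes at that moment; what a row does not reach only later rows make up. A row lasts 1/10 s, in which the tool goes at most 50 mm and 8.59 degrees, less where a joint would pass 70% of its speed; a pose out of reach is approached as far as the arm can. A call with a gripper value outside its range is refused whole. OPENING is the opening, from 0 (shut) to 1 (fully open), set as the call begins (- or left out, the last holds). The fingers move at their own pace and stop on an object; the grip force is fixed at half the most. Time passes only in rows, so rows that repeat a pose let the fingers close. It gives the time, the measured TCP pose, the force, the opening and the grip force at its end, in the units of the state.
- robot.get_obs(): the state, without advancing time (a new reading comes with each control period).
- robot.get_image(name): name is "scene" or "top" or "wrist"; returns a dict with "img" (400x640x3 uint8, blue, green, red), "fx", "fy", "cx", "cy" (pixels), "dist" ([k1, k2, p1, p2, k3] as OpenCV has them; the pictures are not rectified), "R" (3x3) and "t" (3): a world point X has camera coordinates R X + t; the wrist camera has in their place "mount" (4x4, takes a point from camera to tool coordinates, whose origin is the TCP and whose axes are the flange's). Camera axes: x right, y down, z forward; pixel columns grow to the right and rows downward; lengths in mm; the calibration is good to about 2 mm. A picture is of the moment at which its call begins: read the wrist's pose just before it. There is no depth.
- robot.sign_off(): hands the job in; it is judged then, once.
Trained networks look in the newest picture that a camera, given by its name, has taken for a name from the list of things; names that differ only in an ending like _2 or _b are one class to them, and where a whole thing is asked for, a point or a joint stands for the part that bears it (a point fixed in the world has none). Each returns a list of dicts, best first, with "conf" (0 to 1); they miss things now and then, are a little off and sometimes report something else, mostly with a low value. They report only what shows in the picture. A call takes as long as a camera call. They do not tell look-alikes from the thing itself.
- robot.look_for(camera, query): "position" ([x, y, z] in mm, in the coordinates of the camera as it stood for that picture, good to about 4 mm: the middle of the surface that is visible of it).
The state is a dict: "time": time; "joints": joint angles; "joint_velocities": joint speeds; "tau": joint torques, N m; "ee_pos": TCP position; "ee_rot": TCP orientation; "wrist_force": force on the tool from outside, world axes, zero at the start; "moment": the same for the moment, N m; "width": finger opening in mm; "grasp_force": force on a finger pad.
Only numpy, scipy, OpenCV 4.12 (cv2) and the standard library are available. Lean on these libraries where they do the work, as an engineer would, in place of code of your own. Each camera call takes 0.05 s, during which the arm holds its last target. There are 200 camera calls.

## Working session

There is one attempt and no reset: what is moved stays moved. The work goes in short steps, Python scripts to look and compute and a shell command to move; the robot and the scene stay as the last step left them, time stands still between calls to the robot, and variables do not carry over. Pictures are saved under pics/ and viewed, at most 14 in all, crops included, and the job is handed in when it is done.

```bash
ls; mkdir -p pics
cat > h.py <<'E'
import numpy as np, cv2
from workcell import robot
from scipy.spatial.transform import Rotation as Ro
def snap(n,f=None):
    o=robot.get_obs(); d=robot.get_image(n)
    if f: cv2.imwrite('pics/'+f,d['img'])
    if 'mount' in d:
        T=np.eye(4);T[:3,:3]=Ro.from_euler('xyz',o['ee_rot']).as_matrix();T[:3,3]=o['ee_pos']
        M=T@np.array(d['mount'])
        d['R']=M[:3,:3].T; d['t']=-d['R']@M[:3,3]
    return d
def K(d): return np.array([[d['fx'],0,d['cx']],[0,d['fy'],d['cy']],[0,0,1.]])
def w2p(d,X): 
    return cv2.projectPoints(np.array(X,float).reshape(-1,3),cv2.Rodrigues(np.array(d['R']))[0],np.array(d['t'],float),K(d),np.array(d['dist'],float))[0].reshape(-1,2)
def p2w(d,uv,z):
    n=cv2.undistortPoints(np.array(uv,float).reshape(-1,1,2),K(d),np.array(d['dist'],float)).reshape(-1,2)
    R=np.array(d['R']);c=-R.T@np.array(d['t'])
    r=np.c_[n,np.ones(len(n))]@R
    return c+r*((z-c[2])/r[:,2])[:,None]
def c2w(d,p): return np.array(d['R']).T@(np.array(p)-np.array(d['t']))
E
python3 - <<'E'
from h import *
np.set_printoptions(precision=1,suppress=True)
o=robot.get_obs();print(o['time'],o['ee_pos'],o['ee_rot'],o['width'])
for c in ['top','scene']:
    d=snap(c,c+'0.png')
    for q in 'square_block round_block hex_block paint_tin tray_square tray_big_round tray_hex tray_small_round wagon_body abrasive_fold'.split():
        for r in robot.look_for(c,q)[:3]:
            X=c2w(d,r['position']);print(c,q,round(r['conf'],2),X,w2p(d,X)[0])
E
```

```text
pics
0.0 [ 175.7 -677.2  213.3] [-3.1 -0.   0.3] 90.79209675677913
top square_block 0.66 [425.1   1.2  36.9] [322.4 237.1]
top square_block 0.58 [ 433.4 -181.3   35.6] [391.7 232.6]
top round_block 0.7 [ 432.6 -179.4   33.8] [390.9 232.9]
top hex_block 0.72 [ 445.6 -190.5   67.6] [397.1 226.3]
top hex_block 0.69 [ 586.6 -106.8    3.4] [360.1 179.2]
top paint_tin 0.73 [445.2  -0.7  71.8] [323.  227.8]
top tray_square 0.76 [443.6 192.3   3.3] [251.6 232.9]
top tray_big_round 0.92 [404.2 327.7   0.5] [202.  248.4]
top tray_big_round 0.77 [ 588.6 -109.4    4.1] [361.1 178.4]
top tray_hex 0.84 [ 595.  -267.7    8.6] [418.4 174.7]
top tray_hex 0.65 [582.1  60.7   4.8] [299.5 181.9]
top tray_small_round 0.9 [583.8  58.4   2.1] [300.4 181.6]
top wagon_body 0.53 [438.7 100.8  23. ] [284.8 233.3]
top abrasive_fold 0.46 [431.9 -99.8  -0.2] [359.5 235.2]
scene square_block 0.73 [427.  16.  31.] [346. 217.]
scene round_block 0.57 [ 433.  -171.5   29.3] [381.6 175.4]
scene hex_block 0.79 [ 439.6 -181.9   61.4] [382.6 162.2]
scene hex_block 0.43 [ 598.2 -268.9    7.9] [345.4 145.5]
scene paint_tin 0.66 [442.    8.4  68.6] [342.8 200.1]
scene tray_square 0.69 [443.9 191.1  -0.3] [294.  273.4]
scene tray_big_round 0.98 [402.7 328.7   3.3] [266.3 333.3]
scene tray_hex 0.65 [ 596.2 -269.1    9.2] [346.  145.3]
scene tray_small_round 0.85 [582.9  64.6   4. ] [278.7 211.8]
scene wagon_body 0.82 [434.7 109.6  26.3] [320.1 242.1]
scene abrasive_fold 0.69 [433.1 -97.5   2.9] [366.8 198.7]
```

View pics/top0.png

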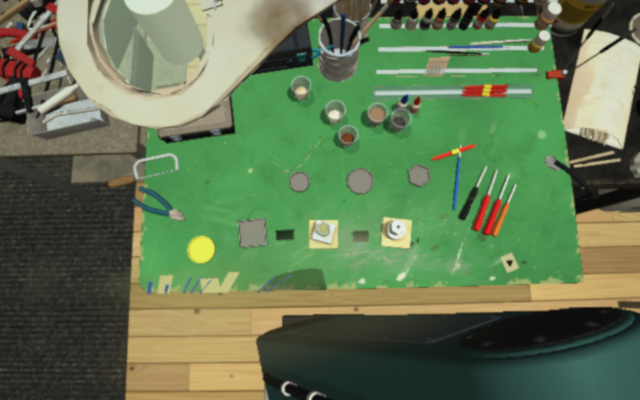

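View pics/scene0.png

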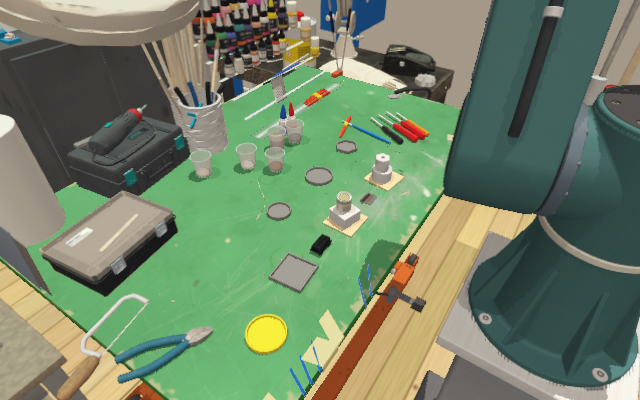

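The top view shows the tin on the square block at (323,232) and the hex on the round block at (397,232). The trays are at (253,233) square, (300,182) small round, (360,180) big round and (418,175) hex. The yellow look-alike is at (201,249). The scene view agrees. Next I go above the round pile with the wrist camera.

```bash
cat >> h.py <<'E'
def rel(x,y,z,yaw=None):
    "shift in tool axes (mm) and turn (deg) from here to world x,y,z and tool yaw (deg)"
    o=robot.get_obs();R=Ro.from_euler('xyz',o['ee_rot'])
    s=R.inv().apply(np.array([x,y,z])-o['ee_pos'])
    t=0 if yaw is None else (np.degrees(o['ee_rot'][2])-yaw+90)%180-90
    return s.round(1), round(t,1)
E
python3 - <<'E'
from h import *
o=robot.get_obs();print(o['ee_rot'],np.degrees(o['ee_rot'][2]));print(rel(443,-185,214,0))
d=robot.get_image('wrist');print(np.round(d['mount'],2),d['fx'])
E
```

```text
[-3.14159211e+00 -3.94150666e-05  2.53761980e-01] 14.539490445332163
(array([ 382.3, -409.7,   -0. ]), np.float64(14.5))
[[ 0.0000e+00 -9.7000e-01 -2.5000e-01  6.9850e+01]
 [ 1.0000e+00  0.0000e+00 -0.0000e+00  1.0000e-01]
 [ 0.0000e+00 -2.5000e-01  9.7000e-01 -1.7054e+02]
 [ 0.0000e+00  0.0000e+00  0.0000e+00  1.0000e+00]] 358.485501193647
```

```bash
python3 -m handwheel '[{"tx":0.03,"ty":-0.03},{"tx":0.07,"ty":-0.08},{"tx":0.11,"ty":-0.12,"yaw":5},{"tx":0.38,"ty":-0.41,"yaw":14.5},{"tx":0.38,"ty":-0.41,"yaw":14.5},{"tx":0.38,"ty":-0.41,"yaw":14.5},{"tx":0.38,"ty":-0.41,"yaw":14.5},{"tx":0.38,"ty":-0.41,"yaw":14.5},{"tx":0.38,"ty":-0.41,"yaw":14.5},{"tx":0.38,"ty":-0.41,"yaw":14.5},{"tx":0.38,"ty":-0.41,"yaw":14.5},{"tx":0.38,"ty":-0.41,"yaw":14.5},{"tx":0.38,"ty":-0.41,"yaw":14.5},{"tx":0.38,"ty":-0.41,"yaw":14.5},{"tx":0.38,"ty":-0.41,"yaw":14.5},{"tx":0.38,"ty":-0.41,"yaw":14.5}]'
python3 - <<'E'
from h import *
np.set_printoptions(precision=1,suppress=True)
print(robot.get_obs()['ee_pos'])
d=snap('wrist','w1.png')
for q in 'round_block hex_block tray_big_round tray_hex abrasive_fold'.split():
    for r in robot.look_for('wrist',q)[:2]:
        X=c2w(d,r['position']);print(q,round(r['conf'],2),X,w2p(d,X)[0])
E
```

```text
[ 175.8 -677.6  213.9]$[0]: bad value
```

View pics/w1.png

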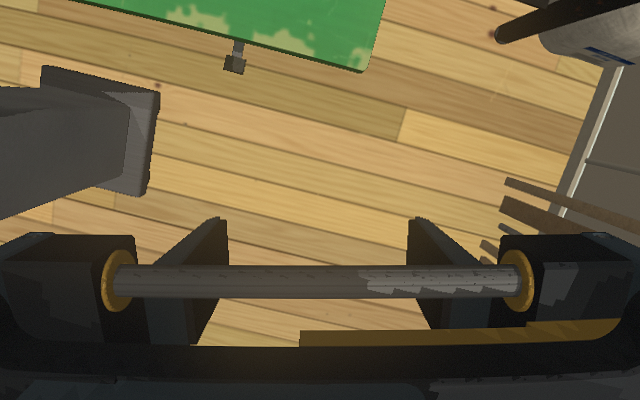

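The arm did not move because the rows were refused; the picture shows only the floor, with the fingers at columns 220 and 410. I'll give all keys.

```bash
python3 -m handwheel '[{"tx":0.03,"ty":-0.03,"tz":0,"yaw":0},{"tx":0.07,"ty":-0.08,"tz":0,"yaw":5},{"tx":0.38,"ty":-0.41,"tz":0,"yaw":14.5},{"tx":0.38,"ty":-0.41,"tz":0,"yaw":14.5},{"tx":0.38,"ty":-0.41,"tz":0,"yaw":14.5},{"tx":0.38,"ty":-0.41,"tz":0,"yaw":14.5},{"tx":0.38,"ty":-0.41,"tz":0,"yaw":14.5},{"tx":0.38,"ty":-0.41,"tz":0,"yaw":14.5},{"tx":0.38,"ty":-0.41,"tz":0,"yaw":14.5},{"tx":0.38,"ty":-0.41,"tz":0,"yaw":14.5},{"tx":0.38,"ty":-0.41,"tz":0,"yaw":14.5},{"tx":0.38,"ty":-0.41,"tz":0,"yaw":14.5},{"tx":0.38,"ty":-0.41,"tz":0,"yaw":14.5},{"tx":0.38,"ty":-0.41,"tz":0,"yaw":14.5},{"tx":0.38,"ty":-0.41,"tz":0,"yaw":14.5}]'
cat > see.py <<'E'
import sys
from h import *
np.set_printoptions(precision=1,suppress=True)
o=robot.get_obs();print(o['time'],o['ee_pos'],np.degrees(o['ee_rot']))
d=snap('wrist',sys.argv[1])
for q in sys.argv[2:]:
    for r in robot.look_for('wrist',q)[:2]:
        X=c2w(d,r['position']);print(q,round(r['conf'],2),X,w2p(d,X)[0])
E
python3 see.py w2.png round_block hex_block tray_big_round tray_hex abrasive_fold
```

```text
time: 2.95
ee_pos: [440.3, -186.1, 214.0]
ee_rot: [3.141, 0.0, -0.0]
wrist_force: [-0.2, -0.3, 0.5]
width: 91.4
grasp_force: 0.0
2.95 [ 440.3 -186.1  214. ] [180.   0.  -0.]
round_block 0.84 [ 452.9 -196.6   32.1] [327.6 165.9]
hex_block 0.84 [ 448.1 -192.6   67.5] [324.3 177.5]
tray_big_round 0.92 [ 580.  -105.9    7.2] [236.   34.8]
tray_big_round 0.38 [ 456.  -198.3   35.7] [329.5 163.4]
tray_hex 0.84 [ 590.4 -270.7    0.9] [401.7  25.2]
tray_hex 0.15 [446.1 -11.2  71.9] [124.3 180.9]
abrasive_fold 0.59 [ 432.  -103.4    2.1] [241.2 180.4]
abrasive_fold 0.36 [439.7  96.8  18.5] [ 55. 177.]
```

View pics/w2.png

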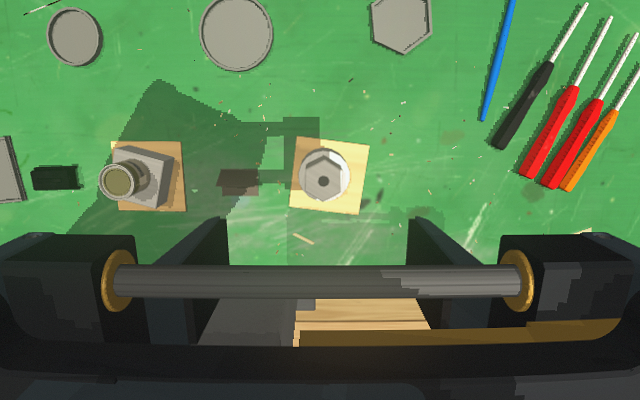

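The hex (324,175) sits on the round block with a corner up. The tin is at (118,180) on a turned square block, with the trays along the upper edge. I'll view a crop and measure the outlines.

Run:
```python
from h import *
d=snap('wrist')
im=cv2.imread('pics/w2.png')
a=cv2.resize(im[130:220,280:375],None,fx=6,fy=6,interpolation=cv2.INTER_CUBIC)
cv2.imwrite('pics/c2.png',a)
# trays: grey (low saturation) blobs on green
hsv=cv2.cvtColor(im,cv2.COLOR_BGR2HSV); m=((hsv[...,1]<60)&(hsv[...,2]>60)).astype(np.uint8); m[215:]=0
n,l,s,c=cv2.connectedComponentsWithStats(m)
for i in range(1,n):
    if s[i,4]>300:
        ct=cv2.findContours((l==i).astype(np.uint8),0,2)[0][0]
        W=p2w(d,ct.reshape(-1,2),7)[:,:2].astype(np.float32)
        print(s[i],cv2.minEnclosingCircle(W),cv2.minAreaRect(W))
```

```text
[ 199    0   74   72 4379] ((582.1248779296875, -104.92002868652344), 37.09668731689453) ((579.0643310546875, -104.82081604003906), (72.87876892089844, 66.83731842041016), 89.04862213134766)
[ 371    0   62   55 2731] ((594.7889404296875, -268.2874755859375), 33.154090881347656) ((587.3863525390625, -268.9263916015625), (50.53805160522461, 60.89727020263672), 1.0637943744659424)
[549   2  40  62 354] ((588.3363647460938, -441.6568603515625), 34.17941665649414) ((588.3336791992188, -441.6617431640625), (5.67219877243042, 68.28234100341797), 61.25355911254883)
[  46    7   57   59 2599] ((582.968505859375, 62.514041900634766), 30.824954986572266) ((583.447998046875, 62.285743713378906), (61.24419021606445, 56.57630920410156), 86.86702728271484)
[574  16  39  70 401] ((571.481689453125, -472.03509521484375), 38.71303176879883) ((571.6533813476562, -471.6453857421875), (6.108898639678955, 77.4198989868164), 66.23159790039062)
[598  32  41  68 393] ((558.3955078125, -502.0451354980469), 38.72917938232422) ((557.988037109375, -502.8906555175781), (6.309416770935059, 77.44261932373047), 64.27183532714844)
[   0  136   27   68 1208] ((445.7020263671875, 168.27694702148438), 40.574039459228516) ((443.19451904296875, 156.98788452148438), (32.92731475830078, 80.55408477783203), 77.47657775878906)
[  98  146   76   62 2689] ((441.2994384765625, 11.481281280517578), 46.74123001098633) ((437.9414367675781, 13.919731140136719), (79.52967834472656, 64.75748443603516), 75.05873107910156)
[ 299  148   51   54 2129] ((439.13470458984375, -192.6428985595703), 28.92930030822754) ((439.1543273925781, -193.2918701171875), (53.673187255859375, 57.58047866821289), 89.34295654296875)
[217 169  41  40 761] ((427.53143310546875, -101.69436645507812), 25.386289596557617) ((423.962646484375, -99.57525634765625), (43.542823791503906, 43.3382568359375), 89.90129089355469)
```

View pics/c2.png

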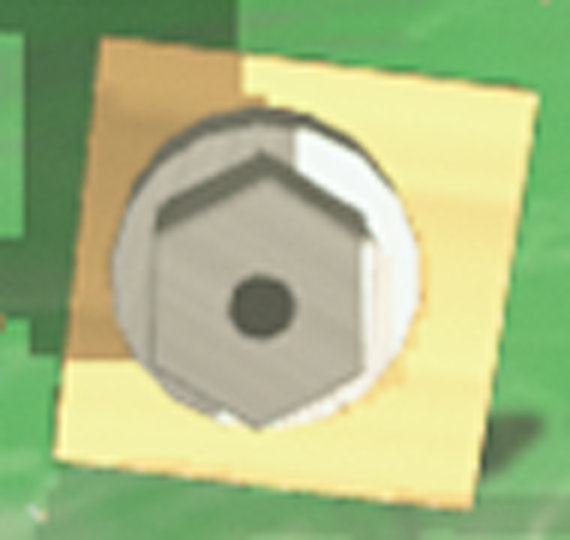

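The crop shows the hex top face centred at crop (262,306), with its flats facing left and right (yaw about 0). The round block's top circle is centred at about (265,258).

Run:
```python
from h import *
d=snap('wrist')
h=p2w(d,[(323.3,180.6)],68)[0];print(h,p2w(d,[(323.8,172.6)],34),rel(h[0],h[1],46,0))
```

```text
[ 445.60185498 -191.3376082    68.        ] [[ 446.72868945 -192.37448254   34.        ]] (array([  5.1,   5.8, 167.9]), np.float64(0.0))
```

```bash
python3 -m handwheel '[{"tx":0.005,"ty":0.006,"tz":0.05,"yaw":0},{"tx":0.005,"ty":0.006,"tz":0.1,"yaw":0},{"tx":0.005,"ty":0.006,"tz":0.14,"yaw":0},{"tx":0.005,"ty":0.006,"tz":0.16,"yaw":0},{"tx":0.005,"ty":0.006,"tz":0.168,"yaw":0},{"tx":0.005,"ty":0.006,"tz":0.168,"yaw":0}]' 
python3 -m handwheel '[{"tx":0,"ty":0,"tz":0,"yaw":0},{"tx":0,"ty":0,"tz":0,"yaw":0},{"tx":0,"ty":0,"tz":0,"yaw":0},{"tx":0,"ty":0,"tz":0,"yaw":0},{"tx":0,"ty":0,"tz":0,"yaw":0},{"tx":0,"ty":0,"tz":0,"yaw":0},{"tx":0,"ty":0,"tz":0,"yaw":0},{"tx":0,"ty":0,"tz":0,"yaw":0}]' 0.2
```

```text
time: 3.95
ee_pos: [445.4, -191.2, 45.4]
ee_rot: [-3.141, 0.001, 0.001]
wrist_force: [-0.4, 0.2, -1.0]
width: 90.9
grasp_force: 0.0
time: 4.75
ee_pos: [445.6, -191.3, 45.9]
ee_rot: [-3.142, 0.0, 0.001]
wrist_force: [-0.6, -0.5, 0.6]
width: 33.8
grasp_force: 30.0
```

```bash
python3 -m handwheel '[{"tx":0,"ty":0,"tz":-0.02,"yaw":0},{"tx":0,"ty":0,"tz":-0.06,"yaw":0},{"tx":0.03,"ty":0.02,"tz":-0.1,"yaw":0},{"tx":0.06,"ty":0.03,"tz":-0.13,"yaw":0},{"tx":0.085,"ty":0.04,"tz":-0.15,"yaw":0},{"tx":0.085,"ty":0.04,"tz":-0.15,"yaw":0},{"tx":0.085,"ty":0.04,"tz":-0.15,"yaw":0}]'
python3 see.py w3.png tray_big_round tray_hex
python3 - <<'E'
from h import *
d=snap('wrist')
im=cv2.imread('pics/w3.png')
hsv=cv2.cvtColor(im,cv2.COLOR_BGR2HSV); m=((hsv[...,1]<60)&(hsv[...,2]>60)).astype(np.uint8); m[215:]=0
n,l,s,c=cv2.connectedComponentsWithStats(m)
for i in range(1,n):
    if s[i,4]>800:
        ct=cv2.findContours((l==i).astype(np.uint8),0,2)[0][0]
        W=p2w(d,ct.reshape(-1,2),7)[:,:2].astype(np.float32)
        print(s[i],cv2.minEnclosingCircle(W),cv2.minAreaRect(W))
E
```

```text
time: 5.45
ee_pos: [530.4, -231.1, 195.5]
ee_rot: [-3.141, 0.0, 0.001]
wrist_force: [-1.5, 0.3, -1.4]
width: 34.1
grasp_force: 30.0
5.45 [ 530.4 -231.1  195.5] [-180.    0.    0.]
tray_big_round 0.71 [ 584.7 -105.7    4. ] [191.7 123. ]
tray_hex 0.78 [ 592.5 -270.8    0.8] [357.  114.6]
[ 325   77   62   70 3137] ((593.5513916015625, -268.319091796875), 33.15269470214844) ((593.5137329101562, -268.0257873535156), (65.7968978881836, 58.09395980834961), 66.52157592773438)
[ 155   88   74   75 4302] ((580.6676025390625, -105.26520538330078), 37.273738861083984) ((580.7345581054688, -105.74189758300781), (73.54585266113281, 72.7413558959961), 84.25015258789062)
[466  92  82 123 899] ((552.8963623046875, -422.6765441894531), 72.0352554321289) ((552.008056640625, -424.30718994140625), (11.454521179199219, 144.0645294189453), 61.423133850097656)
[   6   99   56   56 2449] ((582.7351684570312, 61.679290771484375), 31.30614471435547) ((582.1439208984375, 61.662750244140625), (62.43141174316406, 56.22007369995117), 89.24739837646484)
```

View pics/w3.png

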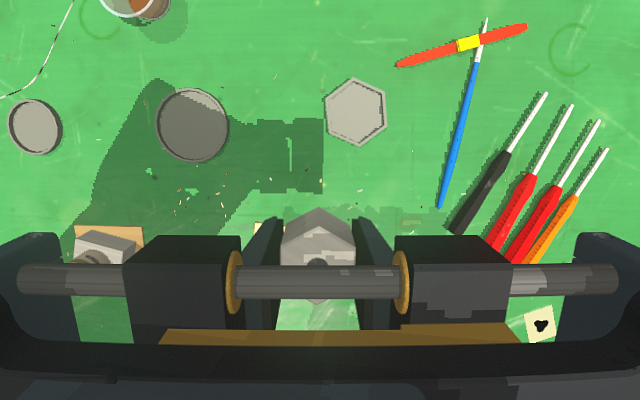

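The view shows the hex tray whole at (356,112), the big round one at (192,125) and the small round one at (34,127); the hex is held straight. Hex target is (593.5,-268).

```bash
python3 -m handwheel '[{"tx":0.02,"ty":0.012,"tz":0,"yaw":0},{"tx":0.063,"ty":0.037,"tz":0.03,"yaw":0},{"tx":0.063,"ty":0.037,"tz":0.08,"yaw":0},{"tx":0.063,"ty":0.037,"tz":0.13,"yaw":0},{"tx":0.063,"ty":0.037,"tz":0.16,"yaw":0},{"tx":0.063,"ty":0.037,"tz":0.172,"yaw":0},{"tx":0.063,"ty":0.037,"tz":0.177,"yaw":0},{"tx":0.063,"ty":0.037,"tz":0.18,"yaw":0},{"tx":0.063,"ty":0.037,"tz":0.18,"yaw":0},{"tx":0.063,"ty":0.037,"tz":0.18,"yaw":0}]'
```

```text
time: 6.65
ee_pos: [594.6, -268.6, 17.5]
ee_rot: [3.141, -0.002, 0.001]
wrist_force: [-0.8, 0.2, -1.2]
width: 34.1
grasp_force: 30.0
```

```bash
python3 -m handwheel '[{"tx":0,"ty":0,"tz":0.0005,"yaw":0},{"tx":0,"ty":0,"tz":0.001,"yaw":0},{"tx":0,"ty":0,"tz":0.001,"yaw":0},{"tx":0,"ty":0,"tz":0.001,"yaw":0}]'; python3 -m handwheel '[{"tx":0,"ty":0,"tz":0,"yaw":0},{"tx":0,"ty":0,"tz":0,"yaw":0},{"tx":0,"ty":0,"tz":0,"yaw":0},{"tx":0,"ty":0,"tz":0,"yaw":0},{"tx":0,"ty":0,"tz":0,"yaw":0}]' 0.75
```

```text
time: 7.05
ee_pos: [593.7, -268.2, 15.1]
ee_rot: [3.142, -0.0, 0.001]
wrist_force: [0.2, -0.1, -1.6]
width: 33.8
grasp_force: 30.0
time: 7.55
ee_pos: [593.7, -268.2, 14.9]
ee_rot: [3.142, -0.0, 0.001]
wrist_force: [0.2, -0.1, -0.2]
width: 67.9
grasp_force: 0.0
```

```bash
python3 -m handwheel '[{"tx":0,"ty":0,"tz":-0.03,"yaw":0},{"tx":0,"ty":0,"tz":-0.07,"yaw":0},{"tx":-0.03,"ty":-0.015,"tz":-0.09,"yaw":0},{"tx":-0.07,"ty":-0.035,"tz":-0.09,"yaw":0},{"tx":-0.11,"ty":-0.055,"tz":-0.09,"yaw":0},{"tx":-0.147,"ty":-0.076,"tz":-0.09,"yaw":0},{"tx":-0.147,"ty":-0.076,"tz":-0.09,"yaw":0},{"tx":-0.147,"ty":-0.076,"tz":-0.05,"yaw":0},{"tx":-0.147,"ty":-0.076,"tz":-0.015,"yaw":0},{"tx":-0.147,"ty":-0.076,"tz":0.001,"yaw":0},{"tx":-0.147,"ty":-0.076,"tz":0.001,"yaw":0},{"tx":-0.147,"ty":-0.076,"tz":0.001,"yaw":0}]'; python3 -m handwheel '[{"tx":0,"ty":0,"tz":0,"yaw":0},{"tx":0,"ty":0,"tz":0,"yaw":0},{"tx":0,"ty":0,"tz":0,"yaw":0},{"tx":0,"ty":0,"tz":0,"yaw":0},{"tx":0,"ty":0,"tz":0,"yaw":0}]' 0.4
```

```text
time: 8.75
ee_pos: [447.0, -192.5, 14.3]
ee_rot: [-3.142, 0.0, 0.001]
wrist_force: [0.3, -0.1, 0.7]
width: 68.2
grasp_force: 0.0
time: 9.25
ee_pos: [447.3, -192.6, 14.8]
ee_rot: [3.141, -0.001, 0.001]
wrist_force: [-1.3, -0.3, 9.0]
width: 51.4
grasp_force: 30.0
```

```bash
python3 -m handwheel '[{"tx":0,"ty":0,"tz":-0.02,"yaw":0},{"tx":0,"ty":0,"tz":-0.06,"yaw":0},{"tx":0.02,"ty":-0.015,"tz":-0.09,"yaw":0},{"tx":0.05,"ty":-0.035,"tz":-0.09,"yaw":0},{"tx":0.09,"ty":-0.06,"tz":-0.09,"yaw":0},{"tx":0.134,"ty":-0.087,"tz":-0.09,"yaw":0},{"tx":0.134,"ty":-0.087,"tz":-0.09,"yaw":0},{"tx":0.134,"ty":-0.087,"tz":-0.05,"yaw":0},{"tx":0.134,"ty":-0.087,"tz":-0.02,"yaw":0},{"tx":0.134,"ty":-0.087,"tz":-0.008,"yaw":0},{"tx":0.134,"ty":-0.087,"tz":-0.003,"yaw":0},{"tx":0.134,"ty":-0.087,"tz":0.001,"yaw":0},{"tx":0.134,"ty":-0.087,"tz":0.001,"yaw":0},{"tx":0.134,"ty":-0.087,"tz":0.001,"yaw":0}]'; python3 -m handwheel '[{"tx":0,"ty":0,"tz":0,"yaw":0},{"tx":0,"ty":0,"tz":0,"yaw":0},{"tx":0,"ty":0,"tz":0,"yaw":0},{"tx":0,"ty":0,"tz":0,"yaw":0},{"tx":0,"ty":0,"tz":0,"yaw":0}]' 0.8
```

```text
time: 10.65
ee_pos: [581.5, -105.5, 14.5]
ee_rot: [3.141, -0.002, 0.0]
wrist_force: [-1.2, 0.8, 2.7]
width: 51.2
grasp_force: 30.0
time: 11.15
ee_pos: [580.6, -105.2, 12.9]
ee_rot: [3.142, 0.0, 0.001]
wrist_force: [1.1, 0.4, 0.3]
width: 72.9
grasp_force: 0.0
```

```bash
python3 -m handwheel '[{"tx":0,"ty":0,"tz":-0.03,"yaw":0},{"tx":0,"ty":0,"tz":-0.07,"yaw":0},{"tx":0,"ty":0,"tz":-0.115,"yaw":0},{"tx":-0.03,"ty":-0.025,"tz":-0.15,"yaw":0},{"tx":-0.06,"ty":-0.05,"tz":-0.18,"yaw":0},{"tx":-0.1,"ty":-0.075,"tz":-0.2,"yaw":0},{"tx":-0.14,"ty":-0.1,"tz":-0.2,"yaw":0},{"tx":-0.14,"ty":-0.115,"tz":-0.2,"yaw":0},{"tx":-0.14,"ty":-0.115,"tz":-0.2,"yaw":0},{"tx":-0.14,"ty":-0.115,"tz":-0.2,"yaw":0}]'
python3 see.py w4.png square_block paint_tin tray_square tray_small_round round_block
python3 - <<'E'
from h import *
d=snap('wrist')
im=cv2.imread('pics/w4.png')
hsv=cv2.cvtColor(im,cv2.COLOR_BGR2HSV); m=((hsv[...,1]<60)&(hsv[...,2]>60)).astype(np.uint8); m[215:]=0
n,l,s,c=cv2.connectedComponentsWithStats(m)
for i in range(1,n):
    if s[i,4]>800:
        ct=cv2.findContours((l==i).astype(np.uint8),0,2)[0][0]
        W=p2w(d,ct.reshape(-1,2),7)[:,:2].astype(np.float32)
        print(s[i],cv2.minEnclosingCircle(W),cv2.minAreaRect(W))
cv2.imwrite('pics/c4.png',cv2.resize(np.hstack([im[125:225,100:230],im[125:225,260:400]]),None,fx=2.9,fy=2.9,interpolation=cv2.INTER_CUBIC))
cv2.imwrite('pics/c4.png',cv2.resize(im[120:220,260:390],None,fx=6,fy=6,interpolation=cv2.INTER_CUBIC))
E
```

```text
time: 12.15
ee_pos: [441.0, 9.6, 213.1]
ee_rot: [3.141, -0.001, 0.002]
wrist_force: [-0.0, 0.2, 0.3]
width: 72.9
grasp_force: 0.0
12.15 [441.    9.6 213.1] [180.   -0.    0.1]
square_block 0.97 [451.5   5.   33.4] [321.7 168.4]
square_block 0.73 [447.2 189.6   2.4] [152.  167.6]
paint_tin 0.83 [446.1  -7.4  73.2] [336.1 182. ]
tray_square 0.95 [446.2 191.3   4.9] [149.6 168.9]
tray_small_round 0.61 [589.6  64.8   1.1] [261.9  26.1]
round_block 0.77 [ 572.6 -101.4   32.3] [437.3  39.7]
[ 234    0   59   63 2808] ((582.8936157226562, 62.394439697265625), 29.082595825195312) ((582.8804321289062, 62.52235412597656), (57.34309005737305, 56.86796951293945), 67.4822769165039)
[ 396    0   75   73 4426] ((581.0697631835938, -105.55672454833984), 37.5557975769043) ((579.2279663085938, -105.37158966064453), (67.84263610839844, 74.06105041503906), 1.4736073017120361)
[ 563    0   65   61 2889] ((596.61572265625, -273.5069580078125), 37.66669464111328) ((591.5621948242188, -274.4630126953125), (58.719627380371094, 71.97091674804688), 3.8499128818511963)
[ 109  134   81   73 4482] ((444.1592102050781, 190.12127685546875), 51.89070129394531) ((443.74945068359375, 190.11492919921875), (74.0056381225586, 76.48857116699219), 5.305781364440918)
[ 297  145   63   65 2069] ((436.60479736328125, -2.888981819152832), 39.36653518676758) ((436.2377624511719, -2.517566680908203), (55.73825454711914, 58.247562408447266), 74.35330200195312)
```

View pics/w4.png

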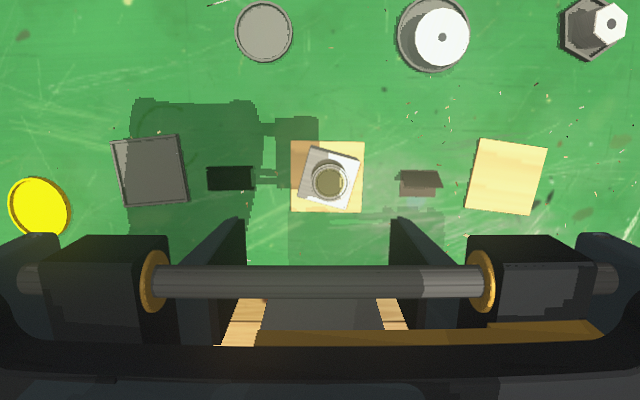

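View pics/c4.png

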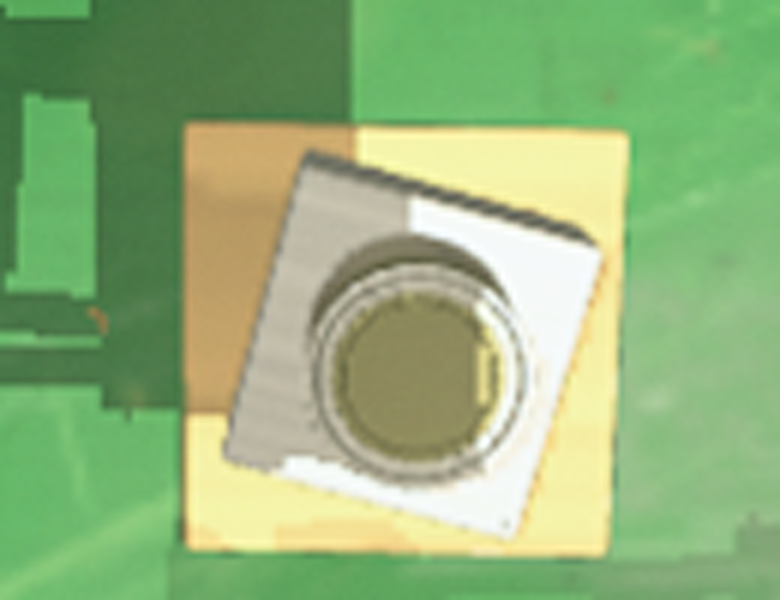

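The wrist view shows the hex and round block in their trays (590,25) and (435,35), the tin lid at crop (421,375), and the square block's top corners at crop (310,165), (600,245), (515,538), (228,460). The square tray is at (150,170), turned slightly.

Run:
```python
from h import *
d=snap('wrist')
f=lambda c:[(260+x/6-.4,120+y/6-.4) for x,y in c]
t=p2w(d,f([(421,375)]),70)[0]; q=p2w(d,f([(310,165),(600,245),(515,538),(228,460)]),34)
print(t,rel(t[0],t[1],46,0)); print(q,q.mean(0),cv2.minAreaRect(q[:,:2].astype(np.float32)))
im=cv2.imread('pics/w4.png');hsv=cv2.cvtColor(im,cv2.COLOR_BGR2HSV); m=((hsv[...,1]<60)&(hsv[...,2]>60)).astype(np.uint8)
n,l,s,c=cv2.connectedComponentsWithStats(m[:215]);i=l[170,150]
ct=cv2.findContours((l==i).astype(np.uint8),0,2)[0][0]
a=cv2.approxPolyDP(cv2.convexHull(ct),6,True).reshape(-1,2);print(a,p2w(d,a,7))
```

```text
[444.94632063  -2.06008387  70.        ] (array([  4.4,  11.4, 166.8]), np.float64(0.0))
[[472.09181203  14.95936139  34.        ]
 [459.14508881 -32.39894501  34.        ]
 [409.29661277 -19.51753714  34.        ]
 [422.83001923  28.82919961  34.        ]] [440.84088321  -2.03198029  34.        ] ((440.848388671875, -2.2821044921875), (50.20518493652344, 51.47557830810547), 74.36178588867188)
[[177 134]
 [189 199]
 [124 206]
 [109 142]] [[483.22272875 156.20251877   7.        ]
 [412.83111612 149.36988359   7.        ]
 [404.68846541 224.05706539   7.        ]
 [475.58561272 231.46279248   7.        ]]
```

```bash
python3 -m handwheel '[{"tx":0.004,"ty":0.011,"tz":0.05,"yaw":0},{"tx":0.004,"ty":0.011,"tz":0.1,"yaw":0},{"tx":0.004,"ty":0.011,"tz":0.14,"yaw":0},{"tx":0.004,"ty":0.011,"tz":0.16,"yaw":0},{"tx":0.004,"ty":0.011,"tz":0.167,"yaw":0},{"tx":0.004,"ty":0.011,"tz":0.167,"yaw":0},{"tx":0.004,"ty":0.011,"tz":0.167,"yaw":0}]' 
python3 -m handwheel '[{"tx":0,"ty":0,"tz":0,"yaw":0},{"tx":0,"ty":0,"tz":0,"yaw":0},{"tx":0,"ty":0,"tz":0,"yaw":0},{"tx":0,"ty":0,"tz":0,"yaw":0},{"tx":0,"ty":0,"tz":0,"yaw":0},{"tx":0,"ty":0,"tz":0,"yaw":0}]' 0.25
python3 -c "
from h import *
print(rel(582.8,62.3,15,0))"
```

```text
time: 13.25
ee_pos: [445.3, -1.4, 46.9]
ee_rot: [3.142, -0.001, 0.001]
wrist_force: [0.5, 0.3, -0.4]
width: 73.0
grasp_force: 0.0
time: 13.85
ee_pos: [444.5, -1.3, 46.0]
ee_rot: [3.142, -0.0, 0.001]
wrist_force: [-1.6, -0.7, 3.7]
width: 33.4
grasp_force: 30.0
(array([138.3, -63.5,  31. ]), np.float64(0.0))
```

```bash
python3 -m handwheel '[{"tx":0,"ty":0,"tz":-0.02,"yaw":0},{"tx":0,"ty":0,"tz":-0.06,"yaw":0},{"tx":0.03,"ty":-0.015,"tz":-0.08,"yaw":0},{"tx":0.07,"ty":-0.035,"tz":-0.08,"yaw":0},{"tx":0.11,"ty":-0.05,"tz":-0.08,"yaw":0},{"tx":0.138,"ty":-0.0635,"tz":-0.06,"yaw":0},{"tx":0.138,"ty":-0.0635,"tz":-0.02,"yaw":0},{"tx":0.138,"ty":-0.0635,"tz":0.01,"yaw":0},{"tx":0.138,"ty":-0.0635,"tz":0.022,"yaw":0},{"tx":0.138,"ty":-0.0635,"tz":0.027,"yaw":0},{"tx":0.138,"ty":-0.0635,"tz":0.031,"yaw":0},{"tx":0.138,"ty":-0.0635,"tz":0.031,"yaw":0},{"tx":0.138,"ty":-0.0635,"tz":0.031,"yaw":0},{"tx":0.138,"ty":-0.0635,"tz":0.031,"yaw":0}]'; python3 -m handwheel '[{"tx":0,"ty":0,"tz":0,"yaw":0},{"tx":0,"ty":0,"tz":0,"yaw":0},{"tx":0,"ty":0,"tz":0,"yaw":0},{"tx":0,"ty":0,"tz":0,"yaw":0},{"tx":0,"ty":0,"tz":0,"yaw":0}]' 0.85
python3 -c "
from h import *
print(rel(440.8,-2.1,14,-15.5))"
```

```text
time: 15.25
ee_pos: [583.0, 62.3, 15.9]
ee_rot: [-3.141, -0.001, 0.001]
wrist_force: [0.2, -0.1, -0.7]
width: 33.1
grasp_force: 30.0
time: 15.75
ee_pos: [582.4, 62.3, 14.9]
ee_rot: [-3.142, 0.0, 0.001]
wrist_force: [0.0, 0.1, -0.5]
width: 70.7
grasp_force: 0.0
(array([-141.7,   64.3,    0.9]), np.float64(15.5))
```

```bash
python3 -m handwheel '[{"tx":0,"ty":0,"tz":-0.03,"yaw":0},{"tx":0,"ty":0,"tz":-0.07,"yaw":0},{"tx":-0.03,"ty":0.012,"tz":-0.09,"yaw":4},{"tx":-0.07,"ty":0.03,"tz":-0.09,"yaw":10},{"tx":-0.11,"ty":0.05,"tz":-0.09,"yaw":15.5},{"tx":-0.142,"ty":0.064,"tz":-0.09,"yaw":15.5},{"tx":-0.142,"ty":0.064,"tz":-0.09,"yaw":15.5},{"tx":-0.142,"ty":0.064,"tz":-0.05,"yaw":15.5},{"tx":-0.142,"ty":0.064,"tz":-0.015,"yaw":15.5},{"tx":-0.142,"ty":0.064,"tz":0.001,"yaw":15.5},{"tx":-0.142,"ty":0.064,"tz":0.001,"yaw":15.5},{"tx":-0.142,"ty":0.064,"tz":0.001,"yaw":15.5}]'; python3 -m handwheel '[{"tx":0,"ty":0,"tz":0,"yaw":0},{"tx":0,"ty":0,"tz":0,"yaw":0},{"tx":0,"ty":0,"tz":0,"yaw":0},{"tx":0,"ty":0,"tz":0,"yaw":0},{"tx":0,"ty":0,"tz":0,"yaw":0},{"tx":0,"ty":0,"tz":0,"yaw":0}]' 0.4
python3 -c "
from h import *
print(rel(444,190.3,13,5.7))"
```

```text
time: 16.95
ee_pos: [440.9, -1.7, 14.2]
ee_rot: [3.142, 0.0, -0.27]
wrist_force: [-0.3, 0.5, 0.3]
width: 77.5
grasp_force: 0.0
time: 17.55
ee_pos: [440.9, -1.8, 14.5]
ee_rot: [-3.141, -0.001, -0.27]
wrist_force: [-2.4, 0.2, 10.1]
width: 51.9
grasp_force: 30.0
(array([ -48.3, -186. ,    1.5]), np.float64(-21.2))
```

```bash
python3 -m handwheel '[{"tx":0,"ty":0,"tz":-0.02,"yaw":0},{"tx":0,"ty":0,"tz":-0.06,"yaw":0},{"tx":-0.007,"ty":-0.03,"tz":-0.08,"yaw":-4},{"tx":-0.018,"ty":-0.07,"tz":-0.08,"yaw":-10},{"tx":-0.028,"ty":-0.11,"tz":-0.08,"yaw":-16},{"tx":-0.039,"ty":-0.15,"tz":-0.08,"yaw":-21},{"tx":-0.048,"ty":-0.186,"tz":-0.08,"yaw":-21},{"tx":-0.048,"ty":-0.186,"tz":-0.08,"yaw":-21},{"tx":-0.048,"ty":-0.186,"tz":-0.045,"yaw":-21},{"tx":-0.048,"ty":-0.186,"tz":-0.018,"yaw":-21},{"tx":-0.048,"ty":-0.186,"tz":-0.008,"yaw":-21},{"tx":-0.048,"ty":-0.186,"tz":-0.003,"yaw":-21},{"tx":-0.048,"ty":-0.186,"tz":0.001,"yaw":-21},{"tx":-0.048,"ty":-0.186,"tz":0.001,"yaw":-21},{"tx":-0.048,"ty":-0.186,"tz":0.001,"yaw":-21}]'; python3 -m handwheel '[{"tx":0,"ty":0,"tz":0,"yaw":0},{"tx":0,"ty":0,"tz":0,"yaw":0},{"tx":0,"ty":0,"tz":0,"yaw":0},{"tx":0,"ty":0,"tz":0,"yaw":0},{"tx":0,"ty":0,"tz":0,"yaw":0}]' 0.85
python3 -m handwheel '[{"tx":0,"ty":0,"tz":-0.04,"yaw":0},{"tx":0,"ty":0,"tz":-0.09,"yaw":0},{"tx":0,"ty":0.05,"tz":-0.13,"yaw":0},{"tx":0,"ty":0.1,"tz":-0.18,"yaw":0},{"tx":0,"ty":0.15,"tz":-0.22,"yaw":0},{"tx":0.02,"ty":0.2,"tz":-0.25,"yaw":0},{"tx":0.02,"ty":0.2,"tz":-0.25,"yaw":0},{"tx":0.02,"ty":0.2,"tz":-0.25,"yaw":0}]'
python3 see.py w5.png square_block paint_tin hex_block round_block
```

```text
time: 19.05
ee_pos: [444.5, 190.4, 13.7]
ee_rot: [-3.141, -0.001, 0.097]
wrist_force: [-0.9, 0.4, -1.9]
width: 51.7
grasp_force: 30.0
time: 19.55
ee_pos: [443.8, 190.3, 13.0]
ee_rot: [-3.142, -0.0, 0.097]
wrist_force: [0.2, 0.0, -0.5]
width: 77.1
grasp_force: 0.0
time: 20.35
ee_pos: [485.3, -9.9, 266.5]
ee_rot: [3.14, -0.005, 0.094]
wrist_force: [0.2, -0.2, -0.4]
width: 77.9
grasp_force: 0.0
20.35 [485.3  -9.9 266.5] [179.9  -0.3   5.4]
square_block 0.78 [449.  186.3  33. ] [147.  185.9]
paint_tin 0.86 [584.3  55.9  40.8] [263.8  74.2]
hex_block 0.85 [ 594.3 -260.4   38.9] [551.4  96.9]
hex_block 0.34 [ 436.6 -100.6    2.4] [384.5 211.2]
round_block 0.95 [ 573.3 -104.3   31.5] [409.7 100.1]
```

View pics/w5.png

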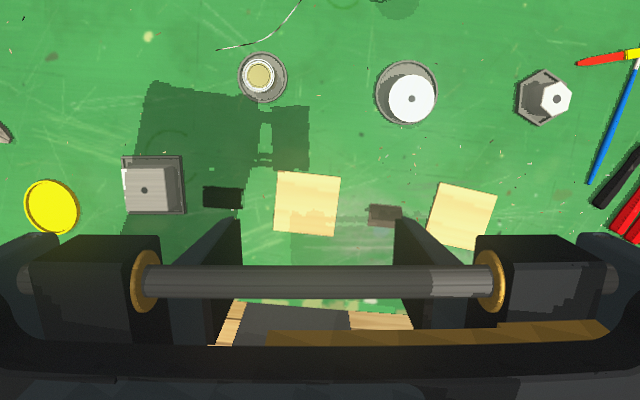

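All four pieces appear to be in their trays: tin (261,75), round (411,98), hex (557,99) and square (144,190). I'll check the offsets once with a settled picture.

Run:
```python
from h import *
np.set_printoptions(precision=1,suppress=True)
d=snap('wrist')
for n,uv,z,t in [('sq',(144,190),33,(444,190.3)),('ro',(411.5,98.5),33,(581,-105.5)),('hex',(557,99),37,(593.5,-268.2)),('tin',(260,75),39,(582.7,62.2))]:
    X=p2w(d,[uv],z)[0];print(n,X,X[:2]-t)
```

```text
sq [439.2 192.   33. ] [-4.8  1.7]
ro [570.2 -99.8  33. ] [-10.8   5.7]
hex [ 588.4 -260.4   37. ] [-5.1  7.8]
tin [577.7  63.8  39. ] [-5.   1.6]
```

The offsets share a bias because the arm was still settling. I'll look again settled, fitting trays and tops together.

```bash
python3 -m handwheel '[{"tx":0,"ty":0,"tz":0,"yaw":0},{"tx":0,"ty":0,"tz":0,"yaw":0},{"tx":0,"ty":0,"tz":0,"yaw":0}]'
python3 - <<'E'
from h import *
d=snap('wrist','w6.png');im=cv2.imread('pics/w6.png')
# predicted overlay: tray rim circles (measured positions), piece tops if perfectly centred
c=np.linspace(0,2*np.pi,60)
S=4;P=[]
for (x,y,rt,rp,zt) in [(581,-105.5,37,26,33),(593.5,-268.2,29,17,37),(582.7,62.2,29,17,39),(444,190.3,37,26,33)]:
    u,v=w2p(d,[(x,y,20)])[0].astype(int);u0,v0=max(u-45,0),max(v-40,0)
    a=cv2.resize(im[v0:v0+72,u0:u0+90],None,fx=S,fy=S,interpolation=cv2.INTER_CUBIC)
    for r,z,col in [(rt,9,(0,0,255)),(rp,zt,(255,0,0))]:
        q=w2p(d,np.c_[x+r*np.cos(c),y+r*np.sin(c),c*0+z])
        cv2.polylines(a,[np.int32((q-[u0,v0]+.5)*S)],True,col,1)
    P.append(a)
cv2.imwrite('pics/c6.png',np.vstack([np.hstack(P[:2]),np.hstack(P[2:])]))
E
```

```text
time: 20.95
ee_pos: [482.9, -6.5, 262.6]
ee_rot: [-3.141, 0.001, 0.097]
wrist_force: [0.5, -0.4, 0.3]
width: 77.5
grasp_force: 0.0
```

View pics/c6.png

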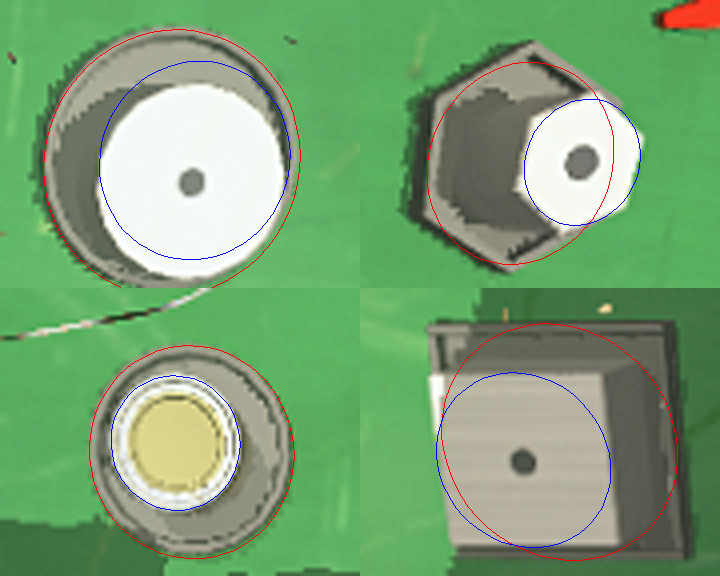

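The tin and hex are centred and the square is fine. The round block sits about 6 mm short of its tray centre along x, close to the rim. I have plenty of time, so I'll regrip it and shift it.

```bash
python3 -c "
from h import *
print(rel(575,-105.5,13.5,0.1))"
```

```text
(array([ 82.1, 107.4, 249.2]), np.float64(5.5))
```

```bash
python3 -m handwheel '[{"tx":0.03,"ty":0.035,"tz":0.02,"yaw":2},{"tx":0.06,"ty":0.07,"tz":0.05,"yaw":5.5},{"tx":0.082,"ty":0.107,"tz":0.08,"yaw":5.5},{"tx":0.082,"ty":0.107,"tz":0.13,"yaw":5.5},{"tx":0.082,"ty":0.107,"tz":0.17,"yaw":5.5},{"tx":0.082,"ty":0.107,"tz":0.21,"yaw":5.5},{"tx":0.082,"ty":0.107,"tz":0.235,"yaw":5.5},{"tx":0.082,"ty":0.107,"tz":0.249,"yaw":5.5},{"tx":0.082,"ty":0.107,"tz":0.249,"yaw":5.5},{"tx":0.082,"ty":0.107,"tz":0.249,"yaw":5.5}]'
python3 -m handwheel '[{"tx":0,"ty":0,"tz":0,"yaw":0},{"tx":0,"ty":0,"tz":0,"yaw":0},{"tx":0,"ty":0,"tz":0,"yaw":0},{"tx":0,"ty":0,"tz":0,"yaw":0},{"tx":0,"ty":0,"tz":0,"yaw":0},{"tx":0,"ty":0,"tz":0,"yaw":0}]' 0.4
python3 -m handwheel '[{"tx":0,"ty":0,"tz":-0.001,"yaw":0},{"tx":0.002,"ty":0,"tz":-0.001,"yaw":0},{"tx":0.004,"ty":0,"tz":-0.001,"yaw":0},{"tx":0.006,"ty":0,"tz":-0.001,"yaw":0},{"tx":0.006,"ty":0,"tz":0,"yaw":0},{"tx":0.006,"ty":0,"tz":0,"yaw":0},{"tx":0.006,"ty":0,"tz":0,"yaw":0}]'
python3 -m handwheel '[{"tx":0,"ty":0,"tz":0,"yaw":0},{"tx":0,"ty":0,"tz":0,"yaw":0},{"tx":0,"ty":0,"tz":0,"yaw":0},{"tx":0,"ty":0,"tz":0,"yaw":0},{"tx":0,"ty":0,"tz":0,"yaw":0}]' 0.85
python3 -m handwheel '[{"tx":0,"ty":0,"tz":-0.04,"yaw":0},{"tx":0,"ty":0,"tz":-0.09,"yaw":0},{"tx":-0.03,"ty":0,"tz":-0.14,"yaw":0},{"tx":-0.06,"ty":0,"tz":-0.19,"yaw":0},{"tx":-0.08,"ty":0,"tz":-0.2,"yaw":0},{"tx":-0.08,"ty":0,"tz":-0.2,"yaw":0},{"tx":-0.08,"ty":0,"tz":-0.2,"yaw":0},{"tx":-0.08,"ty":0,"tz":-0.2,"yaw":0},{"tx":-0.08,"ty":0,"tz":-0.2,"yaw":0}]'
python3 see.py w7.png round_block
```

```text
time: 22.0
ee_pos: [575.7, -105.6, 14.9]
ee_rot: [3.141, -0.001, 0.001]
wrist_force: [-0.2, 0.5, -0.1]
width: 77.5
grasp_force: 0.0
time: 22.6
ee_pos: [575.4, -105.5, 14.6]
ee_rot: [3.141, -0.001, 0.001]
wrist_force: [-1.8, 0.6, 8.1]
width: 51.1
grasp_force: 30.0
time: 23.3
ee_pos: [581.5, -105.5, 14.6]
ee_rot: [3.142, -0.001, 0.001]
wrist_force: [-2.7, 1.3, 10.4]
width: 51.4
grasp_force: 30.0
time: 23.8
ee_pos: [581.0, -105.4, 13.8]
ee_rot: [-3.142, 0.0, 0.001]
wrist_force: [0.5, -0.4, -0.2]
width: 77.3
grasp_force: 0.0
time: 24.7
ee_pos: [501.1, -105.4, 212.8]
ee_rot: [-3.141, 0.002, 0.001]
wrist_force: [-0.3, -1.0, 0.1]
width: 77.3
grasp_force: 0.0
24.7 [ 501.1 -105.4  212.8] [-180.     0.1    0. ]
round_block 0.8 [ 580.1 -103.7   32. ] [315.5  96.4]
```

View pics/w7.png

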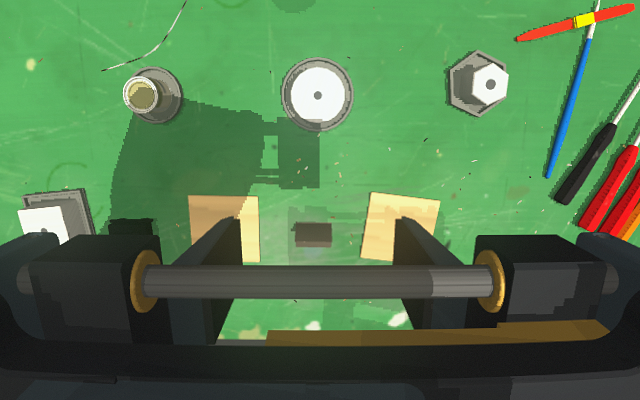

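The round block now sits in the middle of its tray (317,95), and the other pieces are in place. I'm handing in.

```bash
python3 -c "
from workcell import robot
print(robot.sign_off())"
```

```text
the job is handed in; nothing more can be done
None
```

I took both piles apart, laid all four pieces in their own trays (checked in the wrist camera pictures), and handed the job in at about 25 s; the sign-off returned no verdict.

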